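Draw a mill's grinding disc from the drying cabinet and present it flat for inspection

ROBOT

A 6-joint arm with a two-finger parallel gripper is mounted at the origin on a cart in front of the work surface, level with it; the furniture and walls round the work are solid. World frame = base frame: x ahead of the robot, y to its left, z up, the work surface at z = 0. Lengths are in m, angles in degrees, forces in N, time in s.
With the tool pointing down it reaches from about 0.3 to 0.75 m from the base axis. Payload 8.5 kg.
Tool frame: the origin (TCP) lies on the centre line of the jaws, within the pads' length; the fingertips stand 14 mm ahead of it and the grasp point (between the pads) lies 5 mm behind it; z points along the fingers, x is the direction in which the jaws open and shut, and the axes are right-handed (so a half turn about z gives the same grasp; the last joint's range is limited). The gripper opens to 85 mm and grips with 20 to 120 N. Pads are 22 mm wide; open, the fingers measure 114 mm over their backs; the gripper's body (76 mm by 85 mm) begins 54 mm behind the grasp point. The pads swing forward as they close: fully open they stand 13 mm farther back than shut.
Start: joints at [58.253, 21.807, 74.336, -0, 83.858, -12.336], TCP at [0.183, 0.519, 0.245] pointing down, gripper open.
Joint ranges: [-178.18, 178.18], [-50.72, 133.34], [12.68, 142.11], [-81.47, 261.47], [9.98, 163.14], [-165.26, 165.26]. Speed limits (degrees/s): [136.94, 136.94, 180, 180, 180, 180].

INTERFACE

Orientations are given as a 3x3 rotation matrix whose columns are the frame's x, y, z axes.
In Python, from rig import * gives the robot as it stands.
- The arm moves only by the shell command python3 -m crank 'ROWS' [FORCE]. ROWS is JSON, one flat list of numbers, 7 for each row, row after row: the turn, a rotation vector about the world's x, y, z in rad, then the shift along the world's x, y, z in m, then the opening in per cent of the stroke, from 0 (shut) to 100 (fully open). A call has 1 to 20 rows; each row shifts and turns the commanded pose from where the row before left it; what a row does not reach is not made up. A row lasts 1/10 s, in which the tool goes at most 50 mm and 8.59 degrees, less where a joint would pass 70% of its speed; a pose out of reach is approached as far as the arm can. A call is refused whole if a number of a shift passes 0.05 or a number of a turn 0.15, either way. A call with a gripper value outside its range is refused whole. The fingers move at their own pace and stop on an object; FORCE is the grip in N (left out, the last holds). Time passes only in rows, so rows that do not move let the fingers close. It gives the time, the measured TCP pose, the force and the opening at its end, in the units of the state.
- observe(): the state, without advancing time (a new reading comes with each control period).
- get_image(name): name is "side" or "top"; returns a dict with "frame" (400x640x3 uint8, red, green, blue), "fov_y" (degrees; the focal length in pixels is half the picture's height over the tangent of half this angle, whatever the lens; pixels are square), "cx", "cy" (the principal point, pixels), "k1" (the pictures are not rectified: a ray, as slopes to the right and down, at radius r is drawn at 1 + k1 r^2 times it, then the intrinsics apply), "world_to_cam" (4x4, takes a point from world to camera coordinates). Camera axes: x right, y up, looking along -z (the intrinsics and any distortion apply to the point x, -y, -z); pixel columns grow to the right and rows downward; lengths in m; the calibration is good to about 2 mm. A picture is of the moment at which its call begins. There is no depth.
- close_job(): hands the job in, once; it reports no verdict.
The state is a dict: "time_s": time; "q": joint angles; "qvel": joint speeds; "joint_efforts": joint torques, N m; "position": TCP position; "tool_rot": TCP orientation; "ft_force": force on the tool from outside, world axes, zero at the start; "wrist_torque": the same for the moment, N m; "grip_width": finger opening in m.
Only numpy, scipy, OpenCV 4.12 (cv2) and the standard library are available. Lean on these libraries where they do the work, as an engineer would, in place of code of your own. Each camera call takes 0.05 s, during which the arm holds its last target. There are 200 camera calls.

TASK

Open the lid of the small steel drying cabinet right up and leave it open, draw the grey steel grinding disc up out of its slot, and turn it from standing on edge to lying flat with its grooved face upward, ready for a wear inspection. Finish while still holding it still in the gripper like that, at least 25 cm above the table top and clear of the cabinet; do not put it down or let go. Leave the blue spacer ring in its slot and the other things on the table where they are.

Things in the scene. Friction and masses are not known exactly. Their poses are not given: they have to be found in the camera images.
- cabinet: Fixed low stainless drying cabinet, open-topped under its lid: 150 (x) x 280 (y) mm, rim 100 mm above the table, walls 5 mm. Origin: centre of its underside on the table; own -x is the front (control strip), z up; yaw within 0.3 rad. Inside, two white slots side by side along own y, a disc standing on its rim in each; the grey disc may be in either.
- slot_left (a point): Floor centre of one slot, 16 mm above the table, at the cabinet's own x = -22 mm, y = +65 mm. Slot 14 mm wide (along own y) and 72 mm long; cheeks rise to 38 mm and end stops to 42 mm above the table, so the upper half of a 70 mm disc standing in it (top at 86 mm) is free on both faces.
- slot_right (a point): Floor centre of the other, like slot, at the cabinet's own x = -22 mm, y = -65 mm.
- lid (a joint): Cabinet lid (steel frame, clear window, 150 x 280 x 8 mm, 0.3 kg): 0 = shut, grows as its front edge swings up and back, stop at 1.75 rad (a little past upright; there the handle is best out of the gripper's way). Starts between 0 and 0.25. The hinge is stiff: the lid stays wherever it is left; about 5 N at the handle moves it.
- lid_hinge (a point): Middle of the lid's hinge line: 75 mm behind the cabinet's origin along own x, 100 mm above the table. The line runs along the cabinet's own y. Does not move with the lid.
- lid_handle (a point): Grip point of the lid's handle, a blue tab standing 36 mm out of the lid at the middle of its front edge: 14 mm wide along the cabinet's y (pinch it across this), 26 mm fore and aft. Lid shut: the point is 135 mm in front of the hinge line, 31 mm above it and 12 mm below the tab's top. Moves with the lid; axes are the lid's.
- grinding_disc: Grey steel grinding disc, 70 mm diameter, 11 mm thick, 0.1 to 0.2 kg; pinch it across the 11 mm. Origin: centre of its plain face; own z is its axis and points out of the grooved face (middle of the disc 5.5 mm along z). It starts on its rim in a slot, own z roughly level (leaning up to 8 degrees) along the cabinet's own +y (left, seen from the front). Own z up = flat, grooved face up.
- spacer_ring: Blue plastic spacer ring, 70 mm outside, 30 mm hole, 11 mm thick, standing on its rim in the other slot; origin at the centre of one face, own z along its axis. To be left there.
- spare_knob: Bystander: black star knob 43 mm across, 38 mm high, on the table; origin under its centre. Leave alone.
- portion_cup: Bystander: clear portion cup 62 mm across, 34 mm high, on the table; origin under its centre. Leave alone.
- hex_key: Bystander: hex key 29 x 98 x 5 mm lying on the table; origin under its centre. Leave alone.
- parts_tin: Bystander: small flat tin with teal lid, 74 x 100 x 25 mm, on the table; origin under its centre. Leave alone.

How it is judged:
By the outcome, as a careful person would: the job done as asked, in the order asked, and still so for the second after the job is handed in, while the arm keeps its last pose, push and grip.
It also fails if it takes over 58 s, if anything falls off the work surface, if the arm or the gripper's body presses on something with over 40 N, if the wrist force passes 120 N, or if a joint passes its speed limit or range.

## Working session

There is one attempt and no reset: what is moved stays moved. The work goes in short steps, Python scripts to look and compute and a shell command to move; the robot and the scene stay as the last step left them, time stands still between calls to the robot, and variables do not carry over. Pictures are saved under pics/ and viewed, about 8 in all and at most 12, crops included, and the job is handed in when it is done.

```bash
mkdir -p pics
cat > h.py <<'E'
from rig import *
import numpy as np, cv2
def snap(n,f=None):
    d=get_image(n)
    if f: cv2.imwrite(f,d["frame"][:,:,::-1])
    return d
def par(d):
    f=200/np.tan(np.radians(d["fov_y"])/2)
    return f,d["cx"],d["cy"],d["k1"],np.array(d["world_to_cam"])
def proj(d,P):
    f,cx,cy,k,T=par(d); P=np.atleast_2d(P)
    c=P@T[:3,:3].T+T[:3,3]; s=np.c_[c[:,0]/-c[:,2],-c[:,1]/-c[:,2]]
    s=s*(1+k*(s**2).sum(1,keepdims=True)); return s*f+[cx,cy]
def ray(d,u,v):
    f,cx,cy,k,T=par(d); sd=np.array([(u-cx)/f,(v-cy)/f]); s=sd.copy()
    for _ in range(30): s=sd/(1+k*(s@s))
    R=T[:3,:3]; return -R.T@T[:3,3], R.T@np.array([s[0],-s[1],-1])
def atz(d,u,v,z):
    o,r=ray(d,u,v); return o+r*(z-o[2])/r[2]
E
python3 - <<'E'
from h import *
for n in("side","top"):
    d=snap(n,f"pics/{n}0.png"); o,r=ray(d,320,200); print(n,d["fov_y"],d["cx"],d["cy"],d["k1"],o.round(3),r.round(3))
s=observe();print(s["time_s"],s["tool_rot"],s["grip_width"])
E
```

```text
side 54.458465915008645 328.6501964556554 203.37508020604074 -0.07475192090558858 [0.2   1.281 0.567] [ 0.307 -0.866 -0.397]
top 50.63721871118669 317.41046894660434 208.74917506198966 -0.06012731372759937 [0.437 0.336 1.035] [ 0.103 -0.016 -0.995]
0.1 [[ 3.32335460e-01  9.43160972e-01 -7.22744271e-04]
 [ 9.43160355e-01 -3.32336103e-01 -1.12200095e-03]
 [-1.29842152e-03 -3.08783040e-04 -9.99999109e-01]] 0.08535472231948653
```

View pics/side0.png

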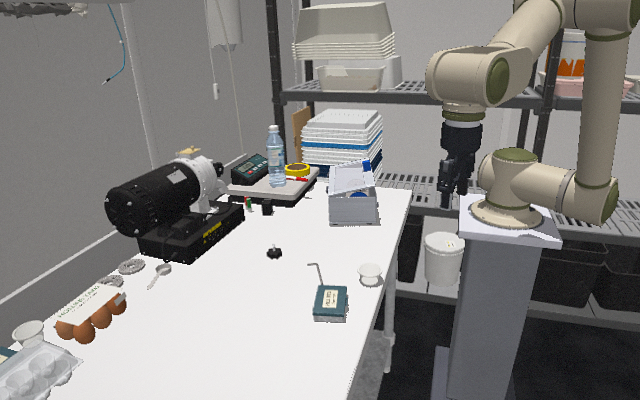

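View pics/top0.png

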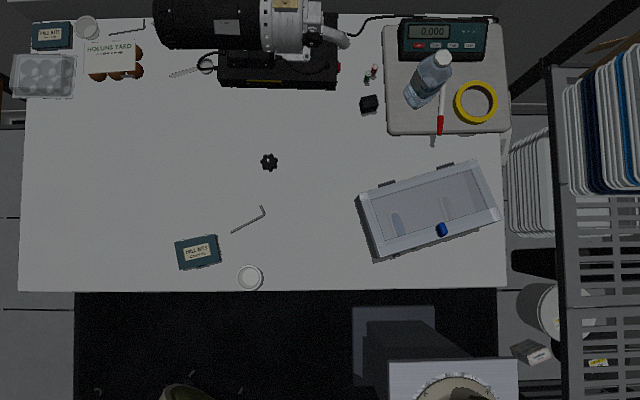

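The top view shows the cabinet at about (430,210) with its handle at (442,230). The side view shows it at about (353,190), with the lid slightly ajar. I'll enlarge both.

Run:
```python
import cv2,numpy as np
a=cv2.imread("pics/top0.png")[150:270,345:510]; b=cv2.imread("pics/side0.png")[150:235,315:395]
a=cv2.resize(a,None,fx=4.8,fy=4.8,interpolation=cv2.INTER_CUBIC)
b=cv2.resize(b,None,fx=7,fy=7,interpolation=cv2.INTER_CUBIC)
cv2.imwrite("pics/c_top.png",a);cv2.imwrite("pics/c_side.png",b);print(a.shape,b.shape)
```

```text
(576, 792, 3) (595, 560, 3)
```

View pics/c_top.png

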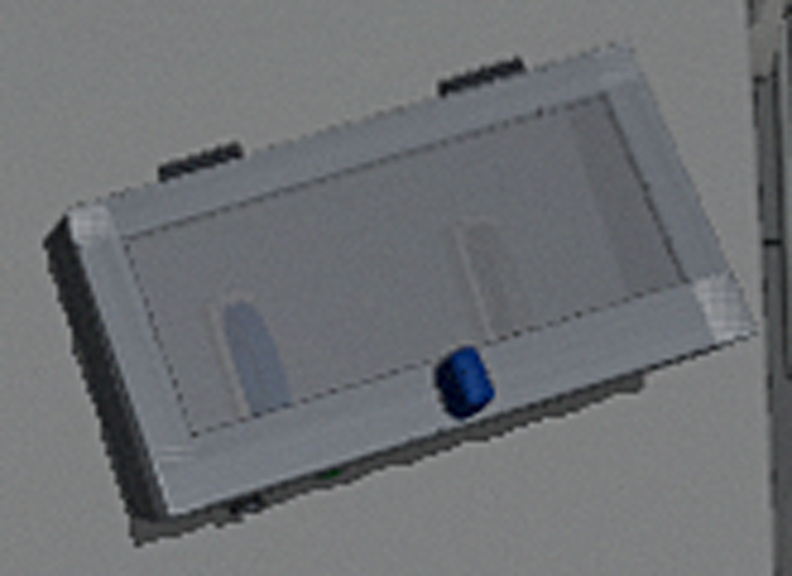

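View pics/c_side.png

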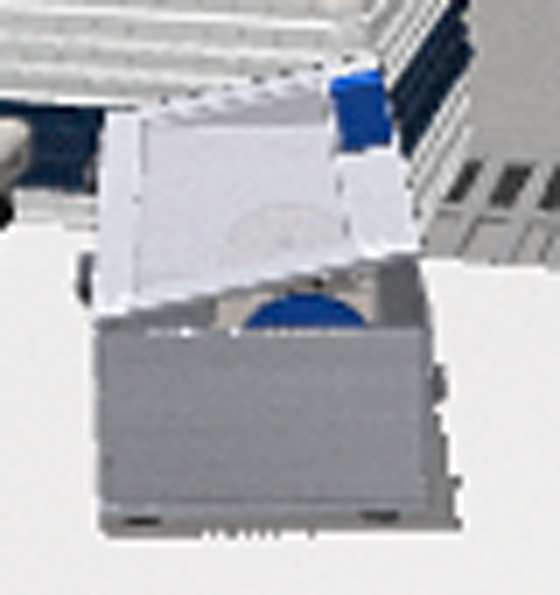

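Blue ring (blue arc through the gap) is in the left slot, so the grey disc is in the right slot. The lid corners in the top crop are about (70,207), (628,42), (757,330) and (165,517). I'll fit the pose from these.

```bash
cat >> h.py <<'E'
def cab(p,P):  # cabinet own -> world
    x,y,t=p[:3]; c,s=np.cos(t),np.sin(t); P=np.atleast_2d(np.asarray(P,float))
    return np.c_[x+c*P[:,0]-s*P[:,1], y+s*P[:,0]+c*P[:,1], P[:,2]]
def lid(p,a,F):  # (forward,y,up) in lid -> world
    F=np.atleast_2d(np.asarray(F,float)); f,y,u=F.T
    return cab(p,np.c_[.075-f*np.cos(a)+u*np.sin(a), y, .1+f*np.sin(a)+u*np.cos(a)])
E
python3 - <<'E'
from h import *
from scipy.optimize import least_squares
T=get_image("top");S=get_image("side")
tp=lambda u,v:((u+.5)/4.8-.5+345,(v+.5)/4.8-.5+150); sp=lambda u,v:((u+.5)/7-.5+315,(v+.5)/7-.5+150)
L=[(T,tp(70,207),(0,.14,.008)),(T,tp(628,42),(0,-.14,.008)),(T,tp(757,330),(.15,-.14,.008)),(T,tp(165,517),(.15,.14,.008)),
 (S,sp(420,245),(.15,.14,.004)),(S,sp(330,76),(.122,.007,.043)),(S,sp(382,68),(.148,.007,.043)),(S,sp(392,145),(.148,.007,.008))]
C=[(S,sp(100,325),(.075,.14,.1)),(S,sp(428,328),(-.075,.14,.1)),(S,sp(102,530),(.075,.14,0))]
def res(p):
    r=[proj(d,lid(p,p[3],q))[0]-uv for d,uv,q in L]+[proj(d,cab(p,q))[0]-uv for d,uv,q in C]
    return np.ravel(r)
r=least_squares(res,[.4,.1,.2,.15],loss="soft_l1");p=r.x
print(p.round(4));print(res(p).reshape(-1,2).round(1))
print("handle",lid(p,p[3],(.135,0,.031)),"tabtop",lid(p,p[3],(.135,0,.043)))
print("hinge",cab(p,(.075,0,.1)),"slotR",cab(p,(-.022,-.065,.016)))
np.save("p.npy",p)
E
```

```text
[0.5107 0.0818 0.2762 0.2405]
[[-1.6  0.4]
 [ 0.6 -0.3]
 [ 1.2  0.7]
 [ 0.7 -0.2]
 [ 0.5  0.3]
 [-0.8  1.2]
 [-0.5  0.4]
 [ 0.4 -0.8]
 [-1.3  1.5]
 [ 0.8  0.5]
 [-0.8  1.1]]
handle [[0.46379831 0.06848374 0.16226595]] tabtop [[0.46654847 0.06926332 0.17392052]]
hinge [[0.58283749 0.10222725 0.1       ]] slotR [[0.50724126 0.01323731 0.016     ]]
```

```bash
python3 -m crank '[0,0,0.0439,0.0143,-0.0336,0,60, 0,0,0.0439,0.0143,-0.0336,0,60, 0,0,0.0439,0.0143,-0.0336,0,60, 0,0,0.0439,0.0143,-0.0336,0,60, 0,0,0.0439,0.0143,-0.0336,0,60, 0,0,0.0439,0.0143,-0.0336,0,60, 0,0,0.0439,0.0143,-0.0336,0,60, 0,0,0.0439,0.0143,-0.0336,0,60, 0,0,0.0439,0.0143,-0.0336,0,60, 0,0,0.0439,0.0143,-0.0336,0,60, 0,0,0.0439,0.0143,-0.0336,0,60, 0,0,0.0439,0.0143,-0.0336,0,60, 0,0,0.0439,0.0143,-0.0336,0,60, 0,0,0.0439,0.0143,-0.0336,0,60]' 40
python3 -m crank '[0.0374,-0.132,0,0,0,0,60, 0.0374,-0.132,0,0,0,0,60, 0.0374,-0.132,0,0,0,0,60, 0.0374,-0.132,0,0,0,0,60, 0.0374,-0.132,0,0,0,0,60, 0.0374,-0.132,0,0,0,0,60, 0.0374,-0.132,0,0,0,0,60, 0,0,0,0,0,0,60]'
python3 -c "
from h import *
s=observe();print(s['q'],s['position']);print(np.round(s['tool_rot'],3))"
```

```text
time_s: 1.6
position: [0.3832, 0.0468, 0.2454]
tool_rot: [[-0.274, 0.962, 0.0], [0.962, 0.274, 0.0], [0.0, 0.0, -1.0]]
ft_force: [0.6, 1.0, 0.3]
grip_width: 0.0513
time_s: 2.4
position: [0.3884, 0.0788, 0.2809]
tool_rot: [[-0.246, 0.6, 0.761], [0.969, 0.151, 0.195], [0.002, 0.786, -0.618]]
ft_force: [0.6, -0.1, 0.6]
grip_width: 0.0511
[ -26.09954288  -13.15660453  124.11126824   54.49754059   38.76358964
 -165.21222782] [0.38841692 0.0787691  0.28087397]
[[-0.246  0.6    0.761]
 [ 0.969  0.151  0.195]
 [ 0.002  0.786 -0.618]]
```

```bash
cat >> h.py <<'E'
from scipy.spatial.transform import Rotation as Rn
def tgt(yaw,phi,half=False):
    c,s=np.cos(yaw),np.sin(yaw); z=np.array([np.sin(phi)*c,np.sin(phi)*s,-np.cos(phi)]); x=np.array([-s,c,0])*(-1 if half else 1)
    return np.c_[x,np.cross(z,x),z]
def delta(R,P,n=1):
    s=observe(); w=Rn.from_matrix(R@np.array(s["tool_rot"]).T).as_rotvec(); d=np.array(P)-s["position"]
    print("turn",(w/n).round(4),"shift",(d/n).round(4),"rows",n)
E
python3 - <<'E'
from h import *
p=np.load("p.npy");R=tgt(p[2],np.radians(35));h=lid(p,p[3],(.135,0,.032))[0]
delta(R,h-.075*R[:,2],4); print(R[:,2],h)
E
```

```text
turn [-0.0194  0.0707  0.0068] shift [ 0.0086 -0.0055 -0.0141] rows 4
[ 0.55183407  0.15642597 -0.81915204] [0.46402749 0.06854871 0.16323716]
```

```bash
python3 -m crank '[-0.0194,0.0707,0.0068,0.0086,-0.0055,0,60, -0.0194,0.0707,0.0068,0.0086,-0.0055,0,60, -0.0194,0.0707,0.0068,0.0086,-0.0055,0,60, -0.0194,0.0707,0.0068,0.0086,-0.0055,0,60, 0,0,0,0,0,0,60]'
python3 - <<'E'
from h import *
p=np.load("p.npy");R=tgt(p[2],np.radians(35));h=lid(p,p[3],(.135,0,.032))[0]
print(observe()["q"].round(1) if hasattr(observe()["q"],"round") else observe()["q"]); delta(R,h-.075*R[:,2],4)
E
```

```text
time_s: 2.9
position: [0.4255, 0.0547, 0.2805]
tool_rot: [[-0.273, 0.79, 0.548], [0.962, 0.225, 0.154], [-0.002, 0.57, -0.822]]
ft_force: [0.5, 0.9, 0.2]
grip_width: 0.0513
[ -20.3   -5.1  109.    26.    49.8 -138.5]
turn [ 0.0007 -0.001  -0.0001] shift [-0.0007  0.0005 -0.014 ] rows 4
```

```bash
python3 -m crank '[0,0,0,-0.0007,0.0005,-0.014,50, 0,0,0,-0.0007,0.0005,-0.014,50, 0,0,0,-0.0007,0.0005,-0.014,50, 0,0,0,-0.0007,0.0005,-0.014,50, 0,0,0,0.0088,0.0025,-0.0131,50, 0,0,0,0.0088,0.0025,-0.0131,50, 0,0,0,0.0088,0.0025,-0.0131,50, 0,0,0,0.0088,0.0025,-0.0131,50, 0,0,0,0.0088,0.0025,-0.0131,50, 0,0,0,0,0,0,50]'
python3 - <<'E'
from h import *
p=np.load("p.npy");R=tgt(p[2],np.radians(35));h=lid(p,p[3],(.135,0,.032))[0]
delta(R,h+.005*R[:,2])
a=get_image("side")["frame"][110:230,300:450,::-1];b=get_image("top")["frame"][150:270,370:520,::-1]
cv2.imwrite("pics/pre.png",np.hstack([cv2.resize(i,(400,320),interpolation=cv2.INTER_CUBIC) for i in(a,b)]))
E
```

```text
time_s: 3.9
position: [0.4642, 0.0703, 0.157]
tool_rot: [[-0.273, 0.792, 0.547], [0.962, 0.223, 0.156], [0.002, 0.569, -0.823]]
ft_force: [-0.8, -0.6, 0.5]
grip_width: 0.0429
turn [ 0.     -0.0062  0.0001] shift [ 0.0025 -0.001   0.0022] rows 1
```

View pics/pre.png

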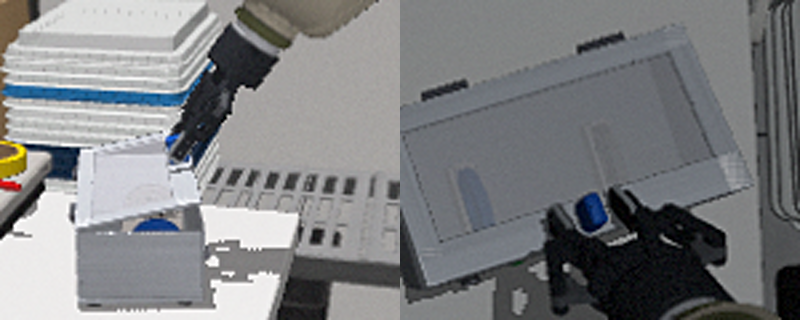

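The pads straddle the blue tab: it sits at (592,210) in the right panel, with the fingers either side. I'll close on it.

```bash
python3 -m crank '[0,0,0,0.0025,-0.001,0.002,40, 0,0,0,0,0,0,10, 0,0,0,0,0,0,0, 0,0,0,0,0,0,0, 0,0,0,0,0,0,0, 0,0,0,0,0,0,0]' 50
python3 - <<'E'
from h import *
# waypoints: TCP shifts for lid arc, tool pitch going 35 -> 35-dphi with lid
p=np.load("p.npy");a0=p[3];a=np.linspace(a0,a0+1.05,13);ph=np.radians(35)-np.linspace(0,.75,13)
P=[lid(p,x,(.135,0,.032))[0]+.005*tgt(p[2],f)[:,2] for x,f in zip(a,ph)]
print(np.diff(P,axis=0).round(4)); print(P[-1], (np.array([-np.sin(p[2]),np.cos(p[2])])*.75/12).round(4))
E
```

```text
time_s: 4.6
position: [0.4672, 0.069, 0.1611]
tool_rot: [[-0.272, 0.789, 0.55], [0.962, 0.223, 0.155], [-0.001, 0.572, -0.82]]
ft_force: [-6.6, -4.3, 5.9]
grip_width: 0.0127
[[0.0055 0.0016 0.0104]
 [0.0064 0.0018 0.0098]
 [0.0072 0.002  0.0092]
 [0.0079 0.0022 0.0085]
 [0.0086 0.0024 0.0078]
 [0.0092 0.0026 0.0069]
 [0.0098 0.0028 0.0061]
 [0.0103 0.0029 0.0051]
 [0.0107 0.003  0.0042]
 [0.011  0.0031 0.0032]
 [0.0112 0.0032 0.0022]
 [0.0113 0.0032 0.0011]]
[0.57582801 0.10024031 0.23363238] [-0.017   0.0601]
```

```bash
python3 -m crank '[-0.017,0.06,0,0.0055,0.0016,0.0104,0, -0.017,0.06,0,0.0064,0.0018,0.0098,0, -0.017,0.06,0,0.0072,0.002,0.0092,0, -0.017,0.06,0,0.0079,0.0022,0.0085,0, -0.017,0.06,0,0.0086,0.0024,0.0078,0, -0.017,0.06,0,0.0092,0.0026,0.0069,0]'
```

```text
time_s: 5.2
position: [0.5101, 0.0815, 0.2123]
tool_rot: [[-0.272, 0.938, 0.216], [0.962, 0.265, 0.062], [0.001, 0.224, -0.975]]
ft_force: [-2.7, -1.6, -8.4]
grip_width: 0.0134
```

```bash
python3 -m crank '[-0.017,0.06,0,0.0098,0.0028,0.0061,0, -0.017,0.06,0,0.0103,0.0029,0.0051,0, -0.017,0.06,0,0.0107,0.003,0.0042,0, -0.017,0.06,0,0.011,0.0031,0.0032,0, -0.017,0.06,0,0.0112,0.0032,0.0022,0, -0.017,0.06,0,0.0113,0.0032,0.0011,0]'
python3 - <<'E'
from h import *
print(observe()["q"])
p=np.load("p.npy");a0=p[3]+1.05;a=np.linspace(a0,1.76,9);ph=np.radians(35)-.75-np.linspace(0,.25,9)
P=[lid(p,x,(.135,0,.032))[0]+.005*tgt(p[2],f)[:,2] for x,f in zip(a,ph)]
print(np.diff(P,axis=0).round(4)); print(P[-1], (np.array([-np.sin(p[2]),np.cos(p[2])])*.25/8).round(4))
E
```

```text
time_s: 5.8
position: [0.575, 0.1005, 0.2355]
tool_rot: [[-0.272, 0.952, -0.14], [0.962, 0.269, -0.038], [0.001, -0.145, -0.989]]
ft_force: [-7.4, 0.5, 5.7]
grip_width: 0.0132
[  -0.73063411   29.3179334    63.80731004   -2.29706059   94.89720873
 -106.55557814]
[[ 0.0077  0.0022  0.0002]
 [ 0.0077  0.0022 -0.0003]
 [ 0.0076  0.0022 -0.0008]
 [ 0.0076  0.0022 -0.0012]
 [ 0.0075  0.0021 -0.0017]
 [ 0.0074  0.0021 -0.0022]
 [ 0.0073  0.0021 -0.0026]
 [ 0.0071  0.002  -0.0031]]
[0.63567794 0.1172057  0.22194619] [-0.0085  0.0301]
```

Going well; continue to the stop, then settle.

```bash
python3 -m crank '[-0.0085,0.03,0,0.0077,0.0022,0.0002,0, -0.0085,0.03,0,0.0077,0.0022,-0.0003,0, -0.0085,0.03,0,0.0076,0.0022,-0.0008,0, -0.0085,0.03,0,0.0076,0.0022,-0.0012,0, -0.0085,0.03,0,0.0075,0.0021,-0.0017,0, -0.0085,0.03,0,0.0074,0.0021,-0.0022,0, -0.0085,0.03,0,0.0073,0.0021,-0.0026,0, -0.0085,0.03,0,0.0071,0.002,-0.0031,0, 0,0,0,0,0,0,0]'
python3 - <<'E'
from h import *
a=get_image("side")["frame"][80:230,290:450,::-1];b=get_image("top")["frame"][130:280,370:520,::-1]
cv2.imwrite("pics/open.png",np.hstack([cv2.resize(i,(400,375),interpolation=cv2.INTER_CUBIC) for i in(a,b)]))
E
```

```text
time_s: 6.7
position: [0.6365, 0.1184, 0.2241]
tool_rot: [[-0.273, 0.89, -0.365], [0.962, 0.253, -0.102], [0.001, -0.379, -0.925]]
ft_force: [0.5, 5.7, 8.2]
grip_width: 0.0129
```

View pics/open.png

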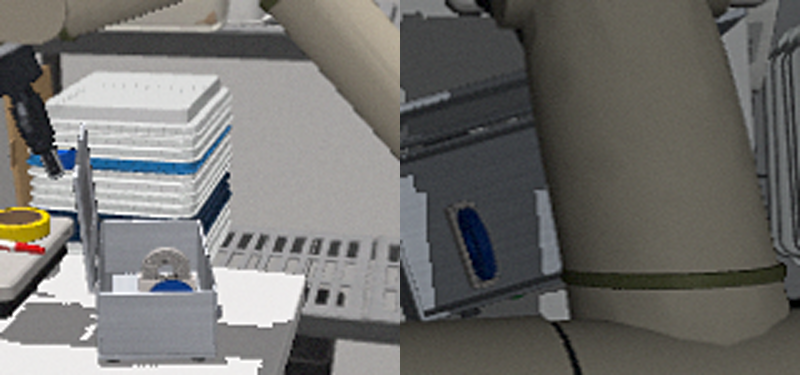

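The lid stands slightly past upright at its stop: edge-on in the left panel, (85,130) to (95,290). The grey disc is visible at (165,260), behind the blue ring. Next I release the tab and rise straight up.

```bash
python3 -m crank '[0,0,0,0,0,0,30, 0,0,0,0,0,0,60, 0,0,0,0,0,0,60, 0,0,0,0.004,0.001,0.02,60, 0,0,0,0.004,0.001,0.02,60, 0,0,0,0.004,0.001,0.02,60, 0,0,0,0.002,0.001,0.025,60, 0,0,0,0,0,0.025,60, 0,0,0,0,0,0.025,60, -0,0,0,0,0,0.015,60, 0,0,0,0,0,0,60]'
python3 - <<'E'
from h import *
p=np.load("p.npy");print(observe()["q"]);R=tgt(p[2],0)
print(cab(p,(-.022,-.065,.06)))
delta(R,cab(p,(-.03,-.065,.38))[0],10)
E
```

```text
time_s: 7.9
position: [0.6465, 0.1203, 0.3716]
tool_rot: [[-0.271, 0.892, -0.362], [0.962, 0.251, -0.102], [-0.0, -0.377, -0.926]]
ft_force: [1.1, -0.4, 0.3]
grip_width: 0.0514
[   2.15444188   46.00283977   12.73410117   -8.38911243  142.51724567
 -109.2970494 ]
[[0.50724126 0.01323731 0.06      ]]
turn [ 0.0105 -0.0371  0.0001] shift [-0.0147 -0.0109  0.0008] rows 10
```

```bash
python3 -m crank '[0.0105,-0.0371,0,-0.0147,-0.0109,0.0008,60, 0.0105,-0.0371,0,-0.0147,-0.0109,0.0008,60, 0.0105,-0.0371,0,-0.0147,-0.0109,0.0008,60, 0.0105,-0.0371,0,-0.0147,-0.0109,0.0008,60, 0.0105,-0.0371,0,-0.0147,-0.0109,0.0008,60, 0.0105,-0.0371,0,-0.0147,-0.0109,0.0008,60, 0.0105,-0.0371,0,-0.0147,-0.0109,0.0008,60, 0.0105,-0.0371,0,-0.0147,-0.0109,0.0008,60, 0.0105,-0.0371,0,-0.0147,-0.0109,0.0008,60, 0.0105,-0.0371,0,-0.0147,-0.0109,0.0008,60, 0,0,0,0,0,-0.03,50, 0,0,0,0,0,-0.03,50, 0,0,0,0,0,-0.03,50, 0,0,0,0,0,-0.03,50, 0,0,0,0,0,-0.03,50, 0,0,0,0,0,-0.03,50, 0,0,0,0,0,-0.03,50, 0,0,0,0,0,-0.02,50, 0,0,0,0,0,0,50]'
python3 - <<'E'
from h import *
p=np.load("p.npy");R=tgt(p[2],0)
delta(R,cab(p,(-.022,-.065,.061))[0],1)
S=get_image("side");T=get_image("top")
a=S["frame"][130:230,310:400,::-1];b=T["frame"][150:270,370:520,::-1]
cv2.imwrite("pics/hover.png",np.hstack([cv2.resize(i,(400,440),interpolation=cv2.INTER_CUBIC) for i in(a,b)]))
print(proj(S,cab(p,[(-.022,-.0595,.086),(-.022,-.0595,.051)])),proj(T,cab(p,[(-.022,-.065,.086),(-.022,.065,.086)])))
E
```

```text
time_s: 9.8
position: [0.4987, 0.0116, 0.1466]
tool_rot: [[-0.271, 0.962, -0.006], [0.962, 0.271, 0.001], [0.002, -0.005, -1.0]]
ft_force: [-0.0, -0.6, -0.0]
grip_width: 0.0425
turn [-0.001  -0.0058  0.0015] shift [ 0.0085  0.0016 -0.0856] rows 1
[[356.7092639  178.74531429]
 [356.6755826  187.91116573]] [[455.33153228 210.2567947 ]
 [401.21696144 226.67654722]]
```

View pics/hover.png

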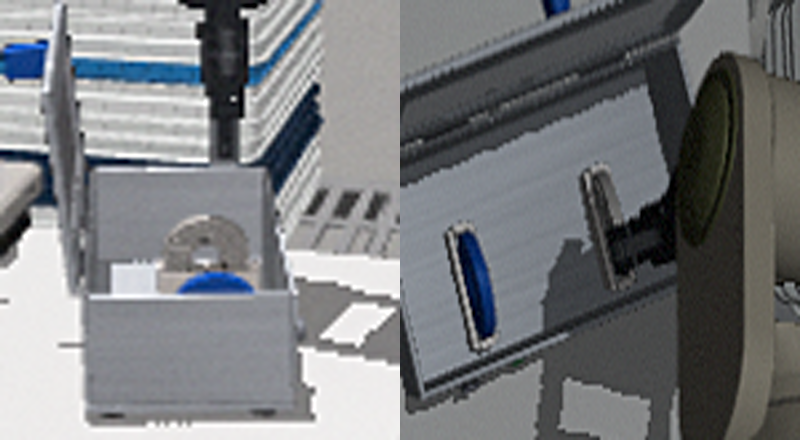

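The disc's arc in the side panel is at (205,215), which is full-image (356,179). The fit predicts (356.7,178.7), and the slots agree in the top view too. I'll descend and grip.

```bash
python3 -m crank '[-0.001,-0.0058,0.0015,0.0085,0.0016,-0.006,50, 0,0,0,0,0,-0.02,50, 0,0,0,0,0,-0.02,50, 0,0,0,0,0,-0.02,50, 0,0,0,0,0,-0.0135,50, 0,0,0,0,0,-0.005,50, 0,0,0,0,0,0,50]'
python3 -c "
from h import *
p=np.load('p.npy');delta(tgt(p[2],0),cab(p,(-.022,-.065,.062))[0])"
```

```text
time_s: 10.6
position: [0.5088, 0.0131, 0.0646]
tool_rot: [[-0.273, 0.962, 0.005], [0.962, 0.273, -0.001], [-0.003, 0.005, -1.0]]
ft_force: [0.7, -0.2, -0.0]
grip_width: 0.0423
turn [ 0.0013  0.0053 -0.0006] shift [-0.0015  0.0001 -0.0026] rows 1
```

```bash
python3 -m crank '[0,0.005,0,-0.0015,0,-0.003,40, 0,0,0,0,0,0,25, 0,0,0,0,0,0,15, 0,0,0,0,0,0,0, 0,0,0,0,0,0,0, 0,0,0,0,0,0,0, 0,0,0,0,0,0,0, 0,0,0,0,0,0,0]' 60
```

```text
time_s: 11.4
position: [0.507, 0.013, 0.0619]
tool_rot: [[-0.273, 0.962, 0.001], [0.962, 0.273, -0.001], [-0.002, 0.0, -1.0]]
ft_force: [-1.5, -1.2, 6.2]
grip_width: 0.0088
```

```bash
python3 -m crank '[0,0,0,0,0,0.005,0, 0,0,0,0,0,0.01,0, 0,0,0,0,0,0.01,0, 0,0,0,0,0,0.015,0, 0,0,0,-0.001,0,0.02,0, 0,0,0,-0.004,0,0.025,0, 0,0,0,-0.008,0,0.025,0, 0,0,0,-0.01,0,0.025,0, 0,0,0,-0.01,0,0.03,0, 0,0,0,-0.01,0,0.03,0, 0,0,0,-0.01,0,0.03,0, 0,0,0,-0.01,0,0.03,0, 0,0,0,0,0,0.03,0, 0,0,0,0,0,0.015,0, 0,0,0,0,0,0,0]' 70
python3 - <<'E'
from h import *
S=get_image("side");u=proj(S,observe()["position"])[0].astype(int);print(u,observe()["q"])
a=S["frame"][u[1]-40:u[1]+50,u[0]-45:u[0]+45,::-1]
cv2.imwrite("pics/lift.png",cv2.resize(a,(450,450),interpolation=cv2.INTER_CUBIC))
E
```

```text
time_s: 12.9
position: [0.4438, 0.0131, 0.3639]
tool_rot: [[-0.273, 0.962, 0.004], [0.962, 0.273, -0.002], [-0.003, 0.004, -1.0]]
ft_force: [0.0, -0.0, -1.9]
grip_width: 0.0089
[375  99] [-1.36167107e+01  7.10707154e+00  7.55664712e+01 -6.61734438e-02
  9.72308451e+01 -1.19486068e+02]
```

View pics/lift.png

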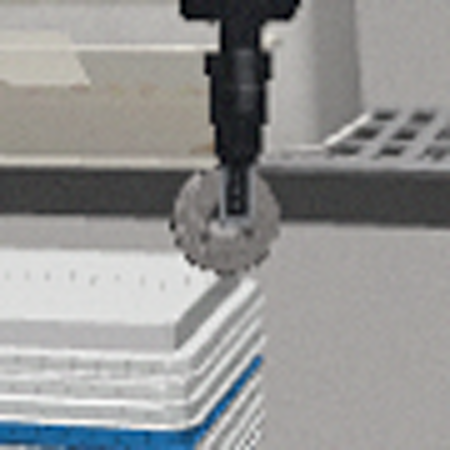

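The disc is held securely at its upper half, with its ported, grooved-looking face towards the camera (+y). Now swing left over open table and yaw.

```bash
python3 -m crank '[0,0,-0.082,-0.003,0.0205,0.004,0, 0,0,-0.082,-0.003,0.0205,0.004,0, 0,0,-0.082,-0.003,0.0205,0.004,0, 0,0,-0.082,-0.003,0.0205,0.004,0, 0,0,-0.082,-0.003,0.0205,0.004,0, 0,0,-0.082,-0.003,0.0205,0.004,0, 0,0,-0.082,-0.003,0.0205,0.004,0, 0,0,-0.082,-0.003,0.0205,0.004,0, 0,0,-0.082,-0.003,0.0205,0.004,0, 0,0,-0.082,-0.003,0.0205,0.004,0, 0,0,-0.082,-0.003,0.0205,0.004,0, 0,0,-0.082,-0.003,0.0205,0.004,0, 0,0,-0.082,-0.003,0.0205,0.004,0, 0,0,-0.082,-0.003,0.0205,0.004,0]'
python3 -m crank '[0.0842,-0.1003,0,0.0075,0.0065,0,0, 0.0842,-0.1003,0,0.0075,0.0065,0,0, 0.0842,-0.1003,0,0.0075,0.0065,0,0, 0.0842,-0.1003,0,0.0075,0.0065,0,0, 0.0842,-0.1003,0,0.0075,0.0065,0,0, 0.0842,-0.1003,0,0.0075,0.0065,0,0]'
python3 -c "
from h import *
print(observe()['q'])"
```

```text
time_s: 14.35
position: [0.4013, 0.3009, 0.4163]
tool_rot: [[0.767, 0.641, -0.004], [0.641, -0.767, -0.001], [-0.004, -0.001, -1.0]]
ft_force: [-0.0, -0.8, -1.9]
grip_width: 0.0087
time_s: 14.95
position: [0.4464, 0.3389, 0.4164]
tool_rot: [[0.54, 0.643, 0.543], [0.454, -0.766, 0.456], [0.709, 0.0, -0.705]]
ft_force: [0.1, 1.7, -0.9]
grip_width: 0.0085
[ 18.32854919   1.38269595  84.71341547  19.29192142  52.47112418
 -27.70862966]
```

```bash
python3 -m crank '[0.0842,-0.1003,0,0.013,0.011,0,0, 0.0842,-0.1003,0,0.013,0.011,0,0, 0.0842,-0.1003,0,0.013,0.011,0,0, 0.0842,-0.1003,0,0.013,0.011,0,0, 0.0842,-0.1003,0,0.013,0.011,0,0, 0.0842,-0.1003,0,0.013,0.011,0,0, 0,0,0,0,0,0,0, 0,0,0,0,0,0,0]'
python3 -c "
from h import *
print(observe()['q']); delta(Rn.align_vectors([[0,0,1]],[[0,0,1]])[0].as_matrix()@np.array(observe()['tool_rot']),observe()['position'])
x=np.array(observe()['tool_rot'])[:,0];print('level turn',np.cross(x,[0,0,1]))"
```

```text
time_s: 15.75
position: [0.4938, 0.3949, 0.4186]
tool_rot: [[0.185, 0.682, 0.707], [0.164, -0.731, 0.662], [0.969, -0.006, -0.247]]
ft_force: [0.5, 0.0, -0.7]
grip_width: 0.0085
[ 18.80140591   6.85440189  97.10466629  86.13837627  23.5756148
 -91.78044249]
turn [0. 0. 0.] shift [0. 0. 0.] rows 1
level turn [ 0.16411394 -0.18502305  0.        ]
```

```bash
python3 -m crank '[0.027,-0.031,0,0.006,0.003,0,0, 0.027,-0.031,0,0.006,0.003,0,0, 0.027,-0.031,0,0.006,0.003,0,0, 0.027,-0.031,0,0.006,0.003,0,0, 0.027,-0.031,0,0.006,0.003,0,0, 0.027,-0.031,0,0.006,0.003,0,0, 0,0,0,0,0,0,0, 0,0,0,0,0,0,0]'
python3 -c "
from h import *
print(observe()['q'],observe()['qvel'])
x=np.array(observe()['tool_rot'])[:,0];print('level turn',np.cross(x,[0,0,1]))"
```

```text
time_s: 16.55
position: [0.5297, 0.4132, 0.4199]
tool_rot: [[-0.001, 0.684, 0.73], [0.003, -0.73, 0.684], [1.0, 0.003, -0.001]]
ft_force: [0.1, 0.2, -1.2]
grip_width: 0.0087
[  19.16606152   14.01442653   98.80327197  131.00411727   32.56178783
 -136.08597997] [-0.06715391 -0.64861448 -0.21708132  0.84958218  0.09699741 -0.99901873]
level turn [ 0.00298062  0.00094087 -0.        ]
```

```bash
python3 -m crank '[0,0,0,0,0,0,0, 0,0,0,0,0,0,0, 0,0,0,0,0,0,0]'
python3 - <<'E'
from h import *
S=get_image("side");T=get_image("top")
o=[]
for d in(S,T):
    u=proj(d,observe()["position"])[0].astype(int);print(u)
    x0=np.clip(u[0]-50,0,540);y0=np.clip(u[1]-50,0,300)
    o.append(cv2.resize(d["frame"][y0:y0+100,x0:x0+100,::-1],(380,380),interpolation=cv2.INTER_CUBIC))
r=[cv2.resize(d["frame"][:,:,::-1],(380,220),interpolation=cv2.INTER_AREA) for d in(S,T)]
cv2.imwrite("pics/end.png",np.vstack([np.hstack(o),np.hstack(r)]))
E
```

```text
time_s: 16.85
position: [0.5298, 0.413, 0.4204]
tool_rot: [[-0.003, 0.683, 0.73], [0.002, -0.73, 0.683], [1.0, 0.003, 0.001]]
ft_force: [0.8, -0.0, -1.3]
grip_width: 0.0088
[307 101]
[260 180]
```

View pics/end.png

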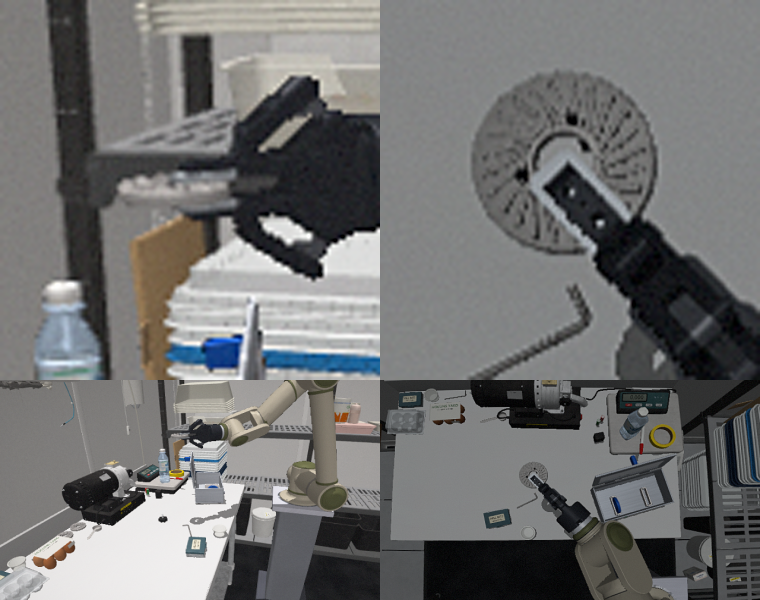

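The top view shows the grooved face up at (565,160), and the side view shows the disc level at about z 0.42. The lid is still open, the ring is in its slot, and the other items look undisturbed. Handing in.

```bash
python3 -c "
from rig import *
print(close_job()); s=observe(); print(s['time_s'],s['position'],s['grip_width'])"
```

```text
the job is handed in; nothing more can be done
None
the job is handed in; nothing more can be done
```

The job is done and handed in at about 17 s of the 58 s allowed. I swung the lid open by its tab to its stop and let go of it. I then lifted the grey disc out of the right-hand slot and turned it flat, and the gripper is still holding it.

- **Disc:** it is level to within about 0.2° going by the gripper's orientation. The tool point is at z ≈ 0.42 m, over open table and clear of the cabinet. The grip was steady at 8.8 mm opening, with no sign of slip. The top picture shows the grooved face upward.
- **Rest of the scene:** the last pictures show the lid standing past upright, the blue ring still in its slot, and the knob, cup, hex key and tin where they were.
- **Problems on the way:** my first tilt in front of the lid ran joint 6 to its limit, so I approached the tab at a flatter tilt instead. The final turn to flat slowed near a wrist singularity, and I finished it with a short correction.
- **Not measured:** I did not measure the final lid angle separately. I drove it along the planned arc to just past its stop and judged it open from the pictures. The grip opening read about 2 mm under the disc's stated 11 mm. It read about 1 mm under on the lid tab too, so I took it as pad compression.

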